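# Straightedge flush along the fly box

## Task

The battered aluminium fly box on the turntable is to be checked for straightness: pick up the straightedge by its red fin, bring it in under the rod-rest pole, and lay it flat on the turntable with its working edge (red line) against the box's long side that faces the robot, centred on that side. Press it lightly against the box for a second so that it is flush along the whole side, then let go and leave it lying there. Do not push hard or turn the turntable, keep the rod rest free of knocks, and leave the jar, cork grip, brass nut and forceps where they stand.

Things in the scene. Friction and masses are not known exactly. Their poses are not given: they have to be found in the camera images.
- straightedge: Loose aluminium straightedge, 0.18 kg: plate 50 (x) by 200 (y) by 5 mm thick, origin at the centre of its underside, z up. Working edge (thin red line) at x = +25 mm; black graduations along the other. An upright red fin stands across the middle: 10 mm thick (y), x from -25 to +17 mm, top 36 mm above the underside. Starts flat on the concrete shelf (z = 0).
- fin (a point): Grip point in the straightedge's fin, at x = -5, y = 0, z = 29 mm in the straightedge's frame. With the gripper closing along the straightedge's y and the tool tilted in the x-z plane, the fingertips just clear the plate here.
- edge_left (a point): Point on the lower corner of the working edge, at x = +25, y = +70, z = 0 mm in the straightedge's frame.
- edge_right (a point): Point on the lower corner of the working edge, at x = +25, y = -70, z = 0 mm in the straightedge's frame.
- flybox: Battered aluminium fly box screwed to the turntable: 90 (x) by 150 (y) by 28 mm high, origin at the centre of its underside, on the turntable's top. Its long side facing the robot is the plane x = -45 mm of its frame.
- turntable_center (a point): Centre of the turntable's top, 30 mm above the shelf. Varnished teak disc, radius 165 mm, on a steel centre pin that is flush with the top; it bears the fly box (box centre 57 mm from it in +x); the half of the disc in front of the box is clear.
- turntable (a joint): Rotation of the turntable about its pin, rad, 0 at the start. It turns with slight friction (0.15 N m), so an off-centre push turns it.
- rod_rest: Fixed rod rest: wooden pole, 24 mm diameter, 460 mm long along its y, underside 140 mm above the shelf, on 16 mm steel posts at y = +-215 mm. Origin on the shelf below the pole's middle. The pole runs above the straightedge's place: an upright gripper does not fit, the tool must lean back (fingers pointing ahead and down, 30 to 45 degrees from vertical) to reach under it.
- jar: Smoky grey glass jar, 44 mm diameter, 70 mm high, loose on the turntable; origin at the centre of its underside. Bystander.
- cork_grip: Upright section of cork rod grip, 28 mm diameter, 60 mm high, loose on the turntable; origin at the centre of its underside. Bystander.
- nut: Brass reel-seat nut, a ring of 28 mm diameter, 14 mm high, loose on the turntable; origin at the centre of its underside. Bystander.
- forceps: Chrome forceps lying on the shelf, about 120 by 60 by 7 mm, long along x; origin near the middle, on the underside. Bystander.
Mind the look-alikes: they are no part of the job. Several things have the shape of the straightedge; the one meant has the colours described above.

How it is judged:
By the outcome, as a careful person would: the job done as asked, in the order asked, and still so for the second after the job is handed in, with the robot touching nothing.
It also fails if it takes over 48 s, if anything falls off the work surface, if the arm or the gripper's body presses on something with over 40 N, if the wrist force passes 120 N, or if a joint passes its speed limit or range.

## Robot

A 7-joint arm with a two-finger parallel gripper is mounted at the origin on the work surface. World frame = base frame: x ahead of the robot, y to its left, z up, the work surface at z = 0. Lengths are in mm, angles in rad, forces in N, time in s.
With the tool pointing down it reaches from about 375 to 925 mm from the base axis. Payload 3.1 kg.
Tool frame: the origin (TCP) lies midway between the tips of the shut fingers; the grasp point (between the pads) lies 19 mm behind it; z points along the fingers, y is the line along which they close (so a half turn about z gives the same grasp; the last joint's range is limited). The gripper opens to 85 mm and grips with 20 to 120 N. Pads are 22 mm wide; open, the fingers measure 114 mm over their backs; the gripper's body (76 mm by 85 mm) begins 54 mm behind the grasp point. The pads swing forward as they close: fully open they stand 13 mm farther back than shut.
Start: joints at [-1.204, 0.383, 0.044, 1.598, -0.018, 1.161, -0.05], TCP at [291.338, 581.055, 231.269] pointing down, gripper open.
Joint ranges: [-2.61, 2.61], [-0.41, 2.15], [-1.48, 1.57], [0, 2.5], [-1.57, 4.71], [0.05, 1.97], [-2.85, 2.85]. Speed limits (rad/s): [2.79, 2.79, 3.14, 3.14, 3.14, 3.14, 3.14].

## Interface

Orientations are given as [roll, pitch, yaw] about the fixed x, y, z axes, in that order (R = Rz(yaw) Ry(pitch) Rx(roll)).
In Python, from station import robot gives the robot as it stands.
- The arm moves only by the tool arm_command, never from a script. Its arguments are lists of equal length, an entry for each row: "grip": the closure, from 0 (fully open) to 1 (shut); "slide": the shift along the tool's x, y, z normalised to -1 to 1, where 1 is 0.8 m, a list of three; "roll": the turn about the tool's z normalised to -1 to 1, where 1 is 45 degrees. A call has 1 to 20 rows; each row shifts and turns the commanded pose from where the row before left it, along the tool's axes as they then stand; what a row does not reach is not made up. A row lasts 1/8 s, in which the tool goes at most 62.5 mm and 10.7 degrees, less where a joint would pass 70% of its speed; a pose out of reach is approached as far as the arm can. A call with a number of a shift or a turn outside -1 to 1 is refused whole. A call with a gripper value outside its range is refused whole. The fingers move at their own pace and stop on an object; "squeeze" is the grip in N (left out, the last holds). Time passes only in rows, so rows that do not move let the fingers close. It gives the time, the measured TCP pose, the force, the opening and the grip force at its end, in the units of the state.
- robot.read_state(): the state, without advancing time (a new reading comes with each control period).
- robot.capture(name): name is "scene" or "side" or "wrist"; returns (picture, depth): 420x560x3 uint8, red, green, blue; 420x560 float32, mm along the optical axis (not along the pixel's ray), 0 where there is no reading.
- robot.camera_info(name): a dict with "fx", "fy", "cx", "cy" (pixels), "cam_to_world" (4x4, takes a point from camera to world coordinates). Camera axes: x right, y down, z forward; pixel columns grow to the right and rows downward; lengths in mm; the calibration is good to about 2 mm. A picture is of the moment at which its call begins: read the wrist's pose just before it. camera_info takes no time and is no camera call; for the wrist camera it gives the pose at the moment of the call.
- robot.finish_job(): hands the job in; it is judged then, once.
The state is a dict: "time_s": time; "joints": joint angles; "dq": joint speeds; "joint_torque": joint torques, N m; "eef_pos": TCP position; "orientation": TCP orientation; "force": force on the tool from outside, world axes, zero at the start; "moment": the same for the moment, N m; "gripper_width": opening from 0.0 (shut) to 1.0 (fully open); "grip_force": force on a finger pad.
Only numpy, scipy, OpenCV 4.12 (cv2) and the standard library are available. Lean on these libraries where they do the work, as an engineer would, in place of code of your own. Each camera call takes 0.05 s, during which the arm holds its last target. There are 200 camera calls.

## Working session

There is one attempt and no reset: what is moved stays moved. The work goes in short steps, Python scripts to look and compute and a tool call to move; the robot and the scene stay as the last step left them, time stands still between calls to the robot, and variables do not carry over. Pictures are saved under pics/ and viewed, at most 10 in all, crops included, and the job is handed in when it is done.

Besides the shell and the picture viewer there is one more tool, called as name([rows], argument=value, ...), one row to a line, values as JSON. arm_command: Moves the arm, as the interface text tells. Its arguments: {"type":"object","properties":{"grip":{"type":"array","items":{"type":"number"}},"slide":{"type":"array","items":{"type":"array","items":{"type":"number","minimum":-1,"maximum":1}}},"roll":{"type":"array","items":{"type":"number","minimum":-1,"maximum":1}},"squeeze":{"type":"number"}},"required":["grip","slide","roll"]}

```bash
mkdir -p pics; ls
python3 - <<'E'
from station import robot
import cv2, numpy as np
for n in("scene","side"):
    p,d=robot.capture(n); cv2.imwrite(f"pics/{n}0.png",p[:,:,::-1]); np.save(f"{n}0.npy",d); np.save(f"{n}0rgb.npy",p)
    c=robot.camera_info(n); print(n,c["fx"],c["cx"],c["cy"],np.round(c["cam_to_world"],3).tolist())
print(robot.read_state())
E
```

```text
pics
scene 393.82183149075064 277.5193356973838 206.70516594336095 [[0.166, 0.712, -0.683, 1171.193], [0.986, -0.117, 0.117, -0.276], [0.004, -0.693, -0.721, 750.847], [0.0, 0.0, 0.0, 1.0]]
side 474.44818470224146 273.88698261681236 207.09470617951803 [[-0.948, -0.172, 0.269, 150.139], [-0.319, 0.543, -0.777, 1082.923], [-0.012, -0.822, -0.57, 758.793], [0.0, 0.0, 0.0, 1.0]]
{'time_s': 0.1, 'joints': array([-1.20378132,  0.38375334,  0.04387173,  1.59941165, -0.01791877,
        1.1612286 , -0.04988694]), 'dq': array([ 0.00082382, -0.00104443,  0.00234895, -0.00495957,  0.0005437 ,
        0.00232059,  0.00075156]), 'joint_torque': array([ 2.74355778e-03, -4.34729755e+01,  1.02955330e+00, -2.50451928e+01,
        1.09007428e-02,  5.43666261e-03,  3.74358294e-06]), 'eef_pos': array([290.99777899, 580.26149496, 230.01573665]), 'orientation': array([-3.13918783e+00,  1.21870275e-04,  2.67683075e+00]), 'force': array([0.11248087, 0.56187033, 0.03251473]), 'moment': array([ 0.0479568 , -0.02436176,  0.02581092]), 'grip_force': 0.0, 'gripper_width': 0.9976924236060989}
```

View pics/scene0.png

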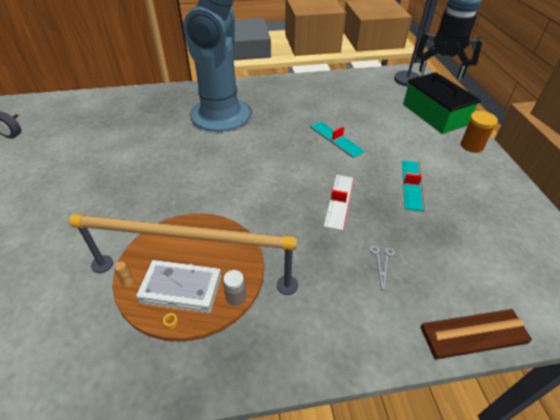

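View pics/side0.png

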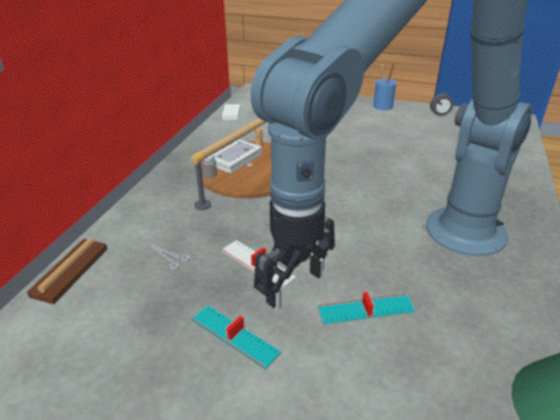

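The tilt isn't directly commandable (only tool-axis shifts and z roll), so I need the geometry before choosing how to get it under the pole. There are three fin-bearing candidates in the scene image: teal (337,139), white/silver (340,200) and teal (413,185). Aluminium plate with a red line fits only (340,200), so I'll confirm that in a crop.

```bash
cat > h.py <<'E'
import numpy as np, cv2
from station import robot
def ray(n,uv,z):
    c=robot.camera_info(n); T=np.array(c["cam_to_world"]); uv=np.atleast_2d(uv).astype(float)
    d=np.c_[(uv[:,0]-c["cx"])/c["fx"],(uv[:,1]-c["cy"])/c["fy"],np.ones(len(uv))]@T[:3,:3].T
    return T[:3,3]+d*((z-T[2,3])/d[:,2])[:,None]
def cloud(n,d):
    c=robot.camera_info(n); T=np.array(c["cam_to_world"]); v,u=np.mgrid[:d.shape[0],:d.shape[1]]
    P=np.stack([(u-c["cx"])/c["fx"]*d,(v-c["cy"])/c["fy"]*d,d],-1)
    return P@T[:3,:3].T+T[:3,3]
E
python3 - <<'E'
from h import *
p=np.load("scene0rgb.npy"); d=np.load("scene0.npy"); P=cloud("scene",d)
hsv=cv2.cvtColor(p,cv2.COLOR_RGB2HSV); Z=P[...,2]
def box(m,off):
    n,l,s,c=cv2.connectedComponentsWithStats(m.astype(np.uint8)); return [(i,s[i],c[i]) for i in range(1,n) if s[i][4]>off],l
# plate: light, low sat, in window
w=np.zeros(Z.shape,bool); w[165:240,315:365]=1
m=w&(hsv[...,1]<60)&(hsv[...,2]>190)|(w&(hsv[...,0]<8)|w&(hsv[...,0]>172))&(hsv[...,1]>90)&(Z<12)&w
pts=ray("scene",np.argwhere(m)[:,::-1],5)[:,:2].astype(np.float32)
print("plate",cv2.minAreaRect(pts))
red=w&((hsv[...,0]<8)|(hsv[...,0]>172))&(hsv[...,1]>140)
f=P[red]; print("fin red top median",np.median(f[f[:,2]>28],0),f[:,2].max())
rl=red&(Z<10)&(Z>-5); q=ray("scene",np.argwhere(rl)[:,::-1],5)[:,:2]; print("redline",len(q),q.mean(0))
# flybox top
w=np.zeros(Z.shape,bool); w[255:315,130:225]=1
m=w&(abs(Z-58)<5)&(hsv[...,1]<70)
pts=P[m][:,:2].astype(np.float32); print("box",m.sum(),np.median(Z[m]),cv2.minAreaRect(pts))
# pole
m=(Z>145)&(Z<170)&(P[...,0]>400); m[:210]=0; m[255:]=0
q=P[m]; print("pole",len(q),cv2.fitLine(q[:,:2].astype(np.float32),cv2.DIST_HUBER,0,.01,.01).ravel(),q[:,0].min(),q[:,:2].max(0),q[:,1].min(),q[:,2].max())
for y0,y1 in((q[:,1].min(),q[:,1].min()+80),(q[:,1].max()-80,q[:,1].max())):
    s=q[(q[:,1]>=y0)&(q[:,1]<=y1)];print(s.mean(0))
# turntable
m=(hsv[...,0]<20)&(hsv[...,1]>120)&(abs(Z-30)<5)&(P[...,0]>300); pts=P[m][:,:2]
h=cv2.convexHull(pts.astype(np.float32)); print("tt",cv2.minEnclosingCircle(h))
cv2.imwrite("pics/crop.png",np.hstack([cv2.resize(p[170:235,315:365,::-1],None,fx=7,fy=7),cv2.resize(p[155:220,395:435,::-1],None,fx=7,fy=7)]))
E
```

```text
plate ((467.2987060546875, 286.8094787597656), (51.68204116821289, 199.94761657714844), 67.0341567993164)
fin red top median [469.55363445 281.48474102  35.01404248] 39.68824851557599
redline 4 [464.7870561  281.62982798]
box 2810 59.21225890234791 ((693.955078125, -123.87897491455078), (151.2172088623047, 92.32817840576172), 71.62037658691406)
pole 2771 [ 2.9130989e-01  9.5662874e-01  6.4955719e+02 -9.8100266e+01] 566.4333114000985 [718.68447869 117.32620576] -326.37031017498674 167.91856246466216
[ 591.15318032 -285.65384005  160.09533861]
[701.31581945  77.20932737 160.30088801]
tt ((513.263916015625, 260.47528076171875), 551.49560546875)
```

View pics/crop.png

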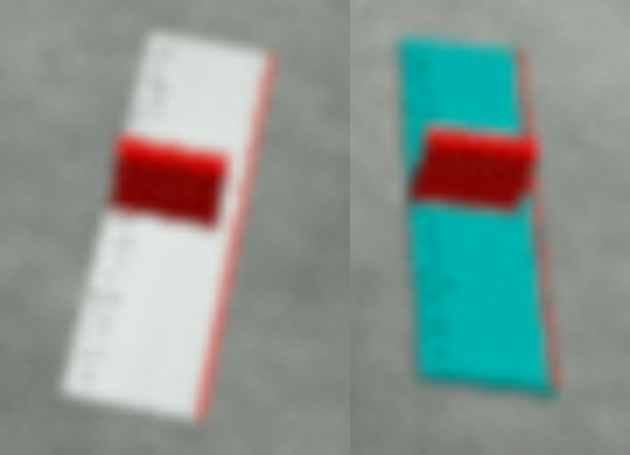

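The crop shows the left piece (scene 340,200): white/silver plate, red fin, red line on its right (+y) edge. That's the one; the teal ones are look-alikes. The tool can't be tilted, so the plan is:
1. Grip the rear of the fin upright.
2. Set the straightedge down parallel to the box, just in front of the pole.
3. Slide it under the pole by pushing the fin's rear end with one opened finger. The body stays on the robot side of the pole.

First I'll move above the fin.

arm_command([
  [-0.0518,-0.0349,0],
  [-0.0518,-0.0349,0],
  [-0.0518,-0.0349,0],
  [-0.0518,-0.0349,0],
  [-0.0518,-0.0349,0],
  [-0.0518,-0.0349,0],
  [-0.0518,-0.0349,0],
  [0,0,0],
  [0,0,0],
  [0,0,0],
  [0,0,0],
  [0,0,0],
  [0,0,0],
  [0,0,0],
  [0,0,0],
  [0,0,0],
  [0,0,0],
  [0,0,0],
], grip=[0,0,0,0,0,0,0,0,0,0,0,0,0,0,0,0,0,0], roll=[0,0,0,0,0,0,0,0.213,0.213,0.213,0.213,0.213,0.213,0.213,0.213,0.213,0,0])

```text
time_s: 2.35
eef_pos: [462.8, 276.2, 231.0]
orientation: [-3.141, 0.0, 1.174]
force: [-0.6, -1.3, -0.6]
gripper_width: 0.994
grip_force: 0.0
```

```bash
cat > w.py <<'E'
from h import *
import sys
s=robot.read_state(); p,d=robot.capture("wrist"); P=cloud("wrist",d)
print(s["time_s"],s["eef_pos"],s["orientation"],s["gripper_width"],s["force"])
cv2.imwrite(sys.argv[1],p[:,:,::-1]); np.save("wr.npy",p); np.save("wd.npy",d)
hsv=cv2.cvtColor(p,cv2.COLOR_RGB2HSV)
m=((hsv[...,0]<8)|(hsv[...,0]>172))&(hsv[...,1]>140)&(hsv[...,2]>60)
n,l,st,c=cv2.connectedComponentsWithStats(m.astype(np.uint8))
for i in range(1,n):
    if st[i][4]>60: q=P[l==i]; print("red",st[i],np.median(q,0))
E
python3 w.py pics/w1.png
```

```text
2.35 [462.81884097 276.239983   230.99894822] [-3.14129175e+00  4.86480184e-04  1.17364608e+00] 0.9944820350861365 [-0.55537468 -1.25293285 -0.55762317]
red [275 155   9  41 295] [469.48191591 283.93541056  36.58284505]
red [  1 192  55  34 995] [201.12680048 356.80296759  29.44594034]
```

View pics/w1.png

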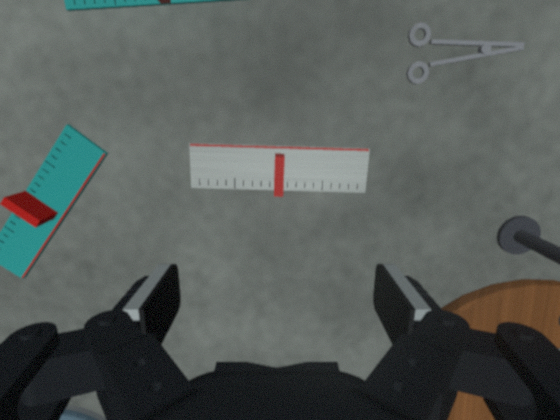

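The wrist view shows the white straightedge centred with its fin at (280,174). The teal one is at (28,208), clear of the fingers. I'll descend and grip.

arm_command([
  [0.002,0.0038,0],
  [0,0,0.05],
  [0,0,0.05],
  [0,0,0.05],
  [0,0,0.05],
  [0,0,0.05],
  [0,0,0.015],
  [0,0,0.01],
  [0,0,0],
  [0,0,0],
  [0,0,0],
  [0,0,0],
  [0,0,0],
  [0,0,0],
  [0,0,0],
  [0,0,0],
  [0,0,0],
  [0,0,0],
  [0,0,0],
], grip=[0,0,0,0,0,0,0,0,0,1,1,1,1,1,1,1,1,1,1], roll=[0.02,0,0,0,0,0,0,0,0,0,0,0,0,0,0,0,0,0,0], squeeze=50)

```text
time_s: 4.78
eef_pos: [466.8, 276.8, 11.6]
orientation: [3.141, -0.001, 1.155]
force: [-1.2, 0.2, 4.8]
gripper_width: 0.102
grip_force: 50.4
```

arm_command([
  [0,0,-0.01],
  [0,0,-0.03],
  [0,0,-0.05],
  [0,0,-0.05],
  [0,0,-0.01],
  [0,0,0],
  [0,0,0],
  [0,0,0],
  [0,0,0],
  [0,0,0],
  [0,0,0],
  [0,0,0],
  [0,0,0],
  [0,0,0],
  [0,0,0],
], grip=[1,1,1,1,1,1,1,1,1,1,1,1,1,1,1], roll=[0,0,0,0,0,0.2087,0.2087,0.2087,0.2087,0.2087,0.2087,0.2087,0.2087,0.2087,0])

```text
time_s: 6.65
eef_pos: [465.0, 275.8, 129.5]
orientation: [3.138, 0.002, -0.318]
force: [0.0, 0.7, -2.0]
gripper_width: 0.11
grip_force: 49.3
```

arm_command([
  [0.0297,0.0483,0],
  [0.0297,0.0483,0],
  [0.0297,0.0483,0],
  [0.0297,0.0483,0],
  [0.0297,0.0483,0],
  [0.0297,0.0483,0],
  [0.0297,0.0483,0],
  [0.0297,0.0483,0],
  [0,0,0],
  [0,0,0],
], grip=[1,1,1,1,1,1,1,1,1,1], roll=[0,0,0,0,0,0,0,0,0,0])

```text
time_s: 7.9
eef_pos: [548.9, -76.3, 130.3]
orientation: [3.142, 0.002, -0.319]
force: [-0.6, 0.3, -1.9]
gripper_width: 0.106
grip_force: 49.4
```

```bash
python3 w.py pics/w2.png
python3 - <<'E'
from h import *
p,d=robot.capture("scene"); cv2.imwrite("pics/s2.png",cv2.resize(p[120:330,60:340,::-1],None,fx=2.5,fy=2.5))
a=cv2.imread("pics/w2.png"); b=cv2.imread("pics/s2.png")
cv2.imwrite("pics/c2.png",np.hstack([cv2.resize(a,(400,300)),cv2.resize(b,(400,300))]))
P=cloud("scene",d); Z=P[...,2]
hsv=cv2.cvtColor(p,cv2.COLOR_RGB2HSV)
# pole by colour: extremes in the box frame
ps=np.radians(-18.4); ax=np.array([np.cos(ps),np.sin(ps)]); o=np.array([694,-123.9])
wp=np.load("wr.npy"); wP=cloud("wrist",np.load("wd.npy")); wh=cv2.cvtColor(wp,cv2.COLOR_RGB2HSV)
for nm,Q,h in(("scene",P,hsv),("wrist",wP,wh)):
    X=(Q[...,:2]-o)@ax; Y=(Q[...,:2]-o)@np.array([-ax[1],ax[0]])
    m=(Q[...,2]>143)&(Q[...,2]<168)&(h[...,0]>8)&(h[...,0]<25)&(h[...,1]>100)&(abs(X+54)<40)&(abs(Y)<200)
    if m.sum()>30:
        for lo,hi in((-200,-100),(-100,0),(0,100),(100,200)):
            k=m&(Y>lo)&(Y<hi)
            if k.sum()>10: print(nm,lo,k.sum(),"X pct",np.percentile(X[k],[3,50,97]),"Z",np.percentile(Q[k][:,2],[3,97]))
    t=(abs(Q[...,2]-58)<6)&(h[...,1]<70)&(abs(X)<60)&(abs(Y)<90)
    if t.sum()>200: print(nm,"boxtop",t.sum(),np.percentile(X[t],[1,99]),np.percentile(Y[t],[1,99]),cv2.minAreaRect(Q[t][:,:2].astype(np.float32)))
E
```

```text
7.9 [548.8886706  -76.2633254  130.34073203] [ 3.14152227e+00  2.16975237e-03 -3.18632546e-01] 0.1059604831932695 [-0.55143201  0.34422332 -1.94112763]
red [ 66 194 250   3 579] [599.04914101 -36.2832596  124.38362161]
red [417 195  71   2 124] [ 555.94889664 -165.93800184  124.5884422 ]
red [ 264  230   26   95 2309] [557.99185313 -78.39373337 155.22764836]
scene -200 504 X pct [-57.89275309 -46.33662192 -40.74110311] Z [151.88076744 165.43757508]
scene -100 560 X pct [-61.5162043  -48.69965569 -43.30453912] Z [149.75449207 165.57561771]
scene 0 604 X pct [-65.14194298 -51.60629864 -45.91696356] Z [148.53831798 165.39656923]
scene 100 595 X pct [-66.0342029  -54.146086   -48.40211008] Z [149.16328974 165.49356332]
scene boxtop 2841 [-44.09825215  44.93676876] [-72.80043445  74.51206093] ((694.3479614257812, -123.97980499267578), (151.0909881591797, 93.57426452636719), 72.47760009765625)
wrist -100 4664 X pct [-66.61186751 -62.54262854 -50.50452023] Z [153.08556718 164.77659141]
wrist 0 4997 X pct [-68.9250747  -64.58200838 -49.56813171] Z [153.15337353 164.66601594]
```

View pics/c2.png

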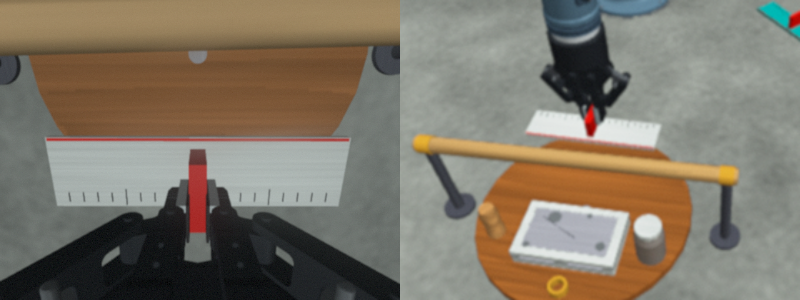

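The left panel (wrist view) shows the straightedge level in the grip, with the pin at about (277,78) full-res. The right panel (scene view) shows clear space between the arm and the pole. I'll lower it in front of the pole.

arm_command([
  [0,0,0.04],
  [0,0,0.04],
  [0,0,0.02],
  [0.016,0,0],
  [0.016,0,0],
  [0,0,0.005],
  [0,0,0.003],
  [0,0,0.002],
  [0,0,0],
], grip=[1,1,1,1,1,1,1,1,1], roll=[0,0,0,0,0,0,0,0,0])

```text
time_s: 9.12
eef_pos: [573.5, -84.4, 43.1]
orientation: [-3.142, 0.001, -0.32]
force: [-0.1, -0.1, -2.2]
gripper_width: 0.11
grip_force: 49.4
```

Run:
```python
from h import *
p=np.load("wr.npy"); g=p[60:100,255:300].astype(int); hs=cv2.cvtColor(p,cv2.COLOR_RGB2HSV)[60:100,255:300]
m=(hs[...,1]<60)&(hs[...,2]>120); v,u=np.argwhere(m).mean(0); print("pin px",u+255,v+60,m.sum())
# wrist cam pose at w2: straight from depth, TCP-relative shift since then
s=robot.read_state(); T=s["eef_pos"]-np.array([548.889,-76.263,130.341])
q=ray("wrist",[u+255,v+60],30+T[2])[0]-T; print("pin",q,s["eef_pos"],s["force"])
```

```text
pin px 276.5243243243243 78.8108108108108 370
pin [ 639.10496667 -106.73749558   30.        ] [573.54039562 -84.43832681  43.06265636] [-0.12572182 -0.14011164 -2.17904676]
```

arm_command([
  [0,0.0013,0],
  [0,0,0.0012],
  [0,0,0.001],
  [0,0,0],
], grip=[1,1,1,1], roll=[-0.011,0,0,0])

```text
time_s: 9.62
eef_pos: [573.8, -85.6, 41.7]
orientation: [-3.141, 0.0, -0.311]
force: [-0.4, -0.5, 0.2]
gripper_width: 0.105
grip_force: 49.7
```

arm_command([
  [0,0,0],
  [0,0,0],
  [0,0,0],
  [0,0,0],
  [0,0,0],
  [0,0,-0.01],
  [0,0,-0.05],
  [-0.05,0,0],
  [-0.05,0,0],
  [0,0,0],
  [0,0,0],
  [0,0,0],
  [0,0,0],
  [0,0,0],
  [0,0,0],
  [0,0,0],
  [0,0,0],
  [0,0,0],
  [0,0,0],
  [0,0,0],
], grip=[0,0,0,0,0,0,0,0,0,0,0,0,0,0,0,0,0,0,0,0], roll=[0,0,0,0,0,0,0,0,0,-0.2,-0.2,-0.2,-0.2,-0.2,-0.2,-0.2,-0.2,-0.2,-0.2,0])

```text
time_s: 12.12
eef_pos: [497.9, -61.4, 90.1]
orientation: [3.141, -0.0, 1.257]
force: [-0.1, -0.4, 0.9]
gripper_width: 0.998
grip_force: 0.0
```

```bash
python3 w.py pics/w3.png
cat > m.py <<'E'
from h import *
import sys
p,d=robot.capture("scene"); P=cloud("scene",d); Z=P[...,2]; h=cv2.cvtColor(p,cv2.COLOR_RGB2HSV)
ps=np.radians(-17.8); ax=np.array([np.cos(ps),np.sin(ps)]); ay=np.array([-ax[1],ax[0]]); pin=np.array([639.1,-106.7])
C=ray("scene",[[0,0]],35)
v,u=np.mgrid[:420,:560]; G=ray("scene",np.c_[u.ravel(),v.ravel()],35)[:,:2].reshape(420,560,2)-pin
X=G@ax; Y=G@ay
m=(h[...,1]<60)&(h[...,2]>170)&(X>-135)&(X<15)&(abs(Y)<130)&(Z<50)&(Z>20)
r=cv2.minAreaRect((G[m]).astype(np.float32)); print("plate n",m.sum(),r, "XY",np.array(r[0])@ax,np.array(r[0])@ay)
cv2.imwrite(sys.argv[1],cv2.resize(p[190:330,90:320,::-1],None,fx=3,fy=3))
E
python3 m.py pics/s3.png; python3 -c "
import cv2,numpy as np
a=cv2.resize(cv2.imread('pics/w3.png'),(400,300));b=cv2.resize(cv2.imread('pics/s3.png'),(400,300));cv2.imwrite('pics/c3.png',np.hstack([a,b]))"
```

```text
12.125 [497.86486937 -61.43550929  90.07004705] [ 3.14078246e+00 -4.14748830e-04  1.25736857e+00] 0.9982908289128665 [-0.13489183 -0.39149666  0.93961766]
red [ 380   62  104  249 3051] [583.75919352 -85.07452892  61.31512521]
plate n 1074 ((-27.90326690673828, 15.396270751953125), (212.55093383789062, 89.54946899414062), 72.65697479248047) XY -31.27408825824739 6.129344235028387
```

View pics/c3.png

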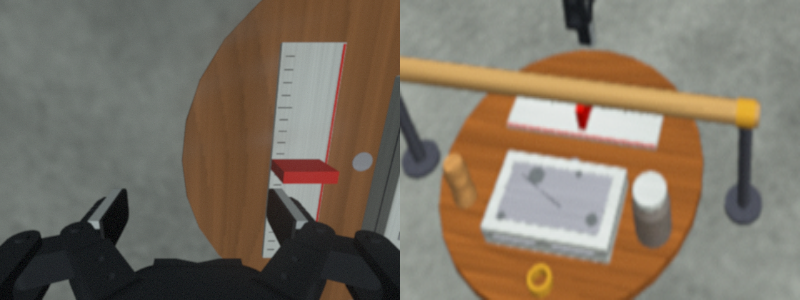

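The left panel shows the straightedge flat with the pin ahead of it. The right panel shows it parallel in front of the box, partly under the pole. Next I'll measure the angles of the red line and the box edge from the wrist depth.

```bash
cat > e.py <<'E'
from h import *
p=np.load("wr.npy"); d=np.load("wd.npy"); P=cloud("wrist",d); h=cv2.cvtColor(p,cv2.COLOR_RGB2HSV)
ps=np.radians(-17.8); ax=np.array([np.cos(ps),np.sin(ps)]); ay=np.array([-ax[1],ax[0]]); pin=np.array([639.1,-106.7])
def rep(n,q):
    q=(q[:,:2]-pin)@np.c_[ax,ay]
    vx,vy,x0,y0=cv2.fitLine(q.astype(np.float32),cv2.DIST_HUBER,0,.01,.01).ravel(); k=vx/vy
    print(n,len(q),"X at Y=0: %.1f"%(x0-k*y0),"yaw rel deg %.2f"%(-np.degrees(np.arctan(k))),"Y %.1f..%.1f"%tuple(np.percentile(q[:,1],[1,99])))
red=((h[...,0]<8)|(h[...,0]>172))&(h[...,1]>100)
uv=np.argwhere(red&(abs(P[...,2]-34)<4))[:,::-1]; rep("redline",ray("wrist",uv,34))
m=(h[...,1]<50)&(h[...,2]>170)&(abs(P[...,2]-35)<4); q=P[m]; L=(q[:,:2]-pin)@np.c_[ax,ay]; print("plate Y range",np.percentile(L[:,1],[.5,99.5]),"X",np.percentile(L[:,0],[.5,99.5]))
L=(P[...,:2]-pin)@np.c_[ax,ay]
m=(P[...,2]>38)&(P[...,2]<54)&(abs(L[...,0]-12)<6)&(abs(L[...,1])<80); rep("box face",P[m])
f=red&(P[...,2]>60); rep_=P[f]; L=(rep_[:,:2]-pin)@np.c_[ax,ay]; print("fin top X,Y",np.percentile(L,[2,98],axis=0))
E
python3 e.py; python3 -c "
from station import robot
import numpy as np
s=robot.read_state();e=s['eef_pos'][:2]-[639.1,-106.7];a=np.radians(-17.8);print(e@[np.cos(a),np.sin(a)],e@[-np.sin(a),np.cos(a)])"
```

```text
redline 775 X at Y=0: -32.6 yaw rel deg -0.21 Y -58.6..97.1
plate Y range [-74.91700006  96.86742392] X [-80.08272305 -36.46855426]
box face 3461 X at Y=0: 14.2 yaw rel deg -0.41 Y -62.5..57.2
fin top X,Y [[-147.93903013   -5.1586145 ]
 [ -41.09525411    8.49854494]]
-148.4678984678516 -0.03254750464471182
```

arm_command([
  [0,-0.0125,0],
  [0,0,0.04],
  [0,0,0.039],
  [0,0,0],
  [0,0.006,0],
  [0,0.006,0],
  [0,0.006,0],
  [0,0.006,0],
  [0,0.006,0],
  [0,0.006,0],
  [0,0.006,0],
  [0,0,0],
  [0,0,0],
], grip=[0,0,0,0,0,0,0,0,0,0,0,0,0], roll=[0,0,0,0,0,0,0,0,0,0,0,0,0])

```text
time_s: 13.85
eef_pos: [520.5, -68.5, 26.3]
orientation: [3.141, 0.0, 1.26]
force: [0.1, 0.0, 0.4]
gripper_width: 0.997
grip_force: 0.0
```

```bash
python3 w.py pics/w4.png; python3 e.py
```

```text
13.85 [520.52174917 -68.53671794  26.34267035] [3.14067035e+00 7.53017549e-05 1.25968062e+00] 0.996770578702262 [0.07976165 0.01779854 0.35495152]
red [ 405   43  155  289 6648] [599.66386322 -89.25043786  58.15951344]
redline 1436 X at Y=0: -17.7 yaw rel deg -0.30 Y -82.0..93.2
plate Y range [-79.11305989  98.76495719] X [-66.81462851 -20.39189283]Traceback (most recent call last):
  File "e.py", line 12, in <module>
    m=(P[...,2]>38)&(P[...,2]<54)&(abs(L[...,0]-12)<6)&(abs(L[...,1])<80); rep("box face",P[m])
                                                                           ~~~^^^^^^^^^^^^^^^^^
  File "e.py", line 6, in rep
    vx,vy,x0,y0=cv2.fitLine(q.astype(np.float32),cv2.DIST_HUBER,0,.01,.01).ravel(); k=vx/vy
                ~~~~~~~~~~~^^^^^^^^^^^^^^^^^^^^^^^^^^^^^^^^^^^^^^^^^^^^^^^
cv2.error: OpenCV(4.12.0) /io/opencv/modules/imgproc/src/linefit.cpp:50: error: (-215:Assertion failed) count > 0 in function 'fitLine2D_wods'
```

View pics/w4.png

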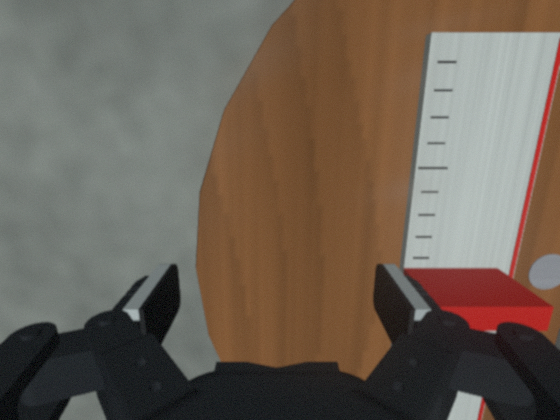

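The wrist view shows the finger on the fin's rear end at (410,275). The edge is still parallel and about 30 mm from the box, so I'll keep pushing, slowly at the end.

arm_command([
  [0,0.005,0],
  [0,0.005,0],
  [0,0.005,0],
  [0,0.005,0],
  [0,0.005,0],
  [0,0.005,0],
  [0,0.0035,0],
  [0,0,0],
  [0,0,0],
], grip=[0,0,0,0,0,0,0,0,0], roll=[0,0,0,0,0,0,0,0,0])

```text
time_s: 15.02
eef_pos: [546.1, -76.7, 26.5]
orientation: [3.14, -0.0, 1.26]
force: [-0.2, -0.3, 0.5]
gripper_width: 1.001
grip_force: 0.0
```

```bash
python3 w.py pics/w5.png; python3 e.py 2>&1 | grep -v -i err|head -3
```

```text
15.025 [546.10758408 -76.69295796  26.53909555] [ 3.14046417e+00 -1.25482237e-04  1.25963239e+00] 1.0009533689462242 [-0.22494648 -0.2739465   0.46451065]
red [ 404   37  156  295 6562] [625.09410677 -97.40039029  58.13585546]
red [477 397   8  23  67] [ 622.88724325 -180.56404755   36.09819907]
redline 1444 X at Y=0: 8.8 yaw rel deg -0.30 Y -82.2..95.6
plate Y range [-79.23915264  98.68694112] X [-40.36830779   6.27296894]
box face 2879 X at Y=0: 14.2 yaw rel deg -0.23 Y -16.2..53.2
```

arm_command([
  [0,0.0013,0],
  [0,0.0013,0],
  [0,0.0013,0],
  [0,0,0],
  [0,0,0],
], grip=[0,0,0,0,0], roll=[0,0,0,0,0])

```text
time_s: 15.7
eef_pos: [548.6, -77.5, 26.2]
orientation: [3.142, 0.0, 1.26]
force: [-1.0, -0.4, 0.0]
gripper_width: 1.006
grip_force: 0.4
```

arm_command([
  [0,0.001,0],
  [0,0.001,0],
  [0,0,0],
  [0,0,0],
], grip=[0,0,0,0], roll=[0,0,0,0])

```text
time_s: 16.2
eef_pos: [550.2, -78.1, 26.3]
orientation: [3.141, 0.0, 1.26]
force: [-1.1, 0.2, -0.5]
gripper_width: 1.0
grip_force: 0.3
```

arm_command([
  [0,0.001,0],
  [0,0.001,0],
  [0,0,0],
  [0,0,0],
], grip=[0,0,0,0], roll=[0,0,0,0])

```text
time_s: 16.7
eef_pos: [551.1, -78.1, 26.3]
orientation: [-3.14, -0.0, 1.26]
force: [-3.7, 1.6, 2.2]
gripper_width: 0.998
grip_force: 1.9
```

```bash
python3 w.py pics/w6.png; python3 e.py 2>&1 | grep -v -i err|head -3
```

```text
16.7 [551.12471399 -78.10262033  26.26887468] [-3.14049012e+00 -2.09617990e-04  1.26005212e+00] 0.9975861709375656 [-3.65164296  1.6272243   2.16888188]
red [ 404   45  156  288 6458] [629.76322631 -98.89698743  57.85893392]
red [477 397   8  23  62] [ 627.76225828 -181.50102011   36.20124518]
redline 1327 X at Y=0: 14.0 yaw rel deg -0.57 Y -81.4..93.0
plate Y range [-78.32491774  98.81427554] X [-34.96384158  11.73811959]
box face 4332 X at Y=0: 14.3 yaw rel deg -0.37 Y -1.3..70.5
```

Contact at about 4 N, with the edge at the box face. I'll press slightly more and hold for over a second.

arm_command([
  [0,0.001,0],
  [0,0,0],
  [0,0,0],
  [0,0,0],
  [0,0,0],
  [0,0,0],
  [0,0,0],
  [0,0,0],
  [0,0,0],
  [0,0,0],
  [0,0,0],
], grip=[0,0,0,0,0,0,0,0,0,0,0], roll=[0,0,0,0,0,0,0,0,0,0,0])

```text
time_s: 18.12
eef_pos: [551.1, -78.1, 26.1]
orientation: [-3.139, -0.0, 1.26]
force: [-5.7, 2.1, 4.2]
gripper_width: 0.999
grip_force: 3.0
```

arm_command([
  [0,-0.005,0],
  [0,-0.02,0],
  [0,-0.04,0],
  [0,-0.02,0],
  [0,0,-0.06],
  [0,0,-0.06],
  [0,0,-0.06],
  [0,0,0],
], grip=[0,0,0,0,0,0,0,0], roll=[0,0,0,0,0,0,0,0])

```text
time_s: 19.12
eef_pos: [492.6, -58.5, 175.2]
orientation: [3.13, -0.005, 1.259]
force: [0.6, 0.4, 0.4]
gripper_width: 0.997
grip_force: 0.0
```

```bash
python3 w.py pics/w7.png; python3 e.py 2>&1 | grep -v -i err|head -3; python3 m.py pics/s7.png
python3 - <<'E'
import cv2,numpy as np
a=cv2.imread('pics/w7.png'); h=cv2.imread('pics/s7.png')
cv2.imwrite('pics/c7.png',np.vstack([np.hstack([cv2.resize(a[:,280:],(300,450)),cv2.resize(h,(500,450))])]))
E
```

```text
19.125 [492.58117391 -58.53815551 175.20126437] [ 3.12960426 -0.00462522  1.25912899] 0.9967781630561803 [0.58047085 0.3784401  0.3523435 ]
red [473  83   8  46  65] [673.84517581 -32.92470888  32.61647531]
red [421 196  54  19 760] [ 623.60874119 -101.23925809   63.32701674]
redline 462 X at Y=0: 9.2 yaw rel deg -0.31 Y -96.8..95.2
plate Y range [-87.36910359  95.10035146] X [-36.8780521    7.20817948]
box face 1933 X at Y=0: 11.6 yaw rel deg -0.43 Y -73.8..73.1
plate n 1109 ((-9.639326095581055, 9.512008666992188), (213.1547088623047, 53.10942459106445), 71.93543243408203) XY -12.085662092096921 6.109966305433759
```

View pics/c7.png

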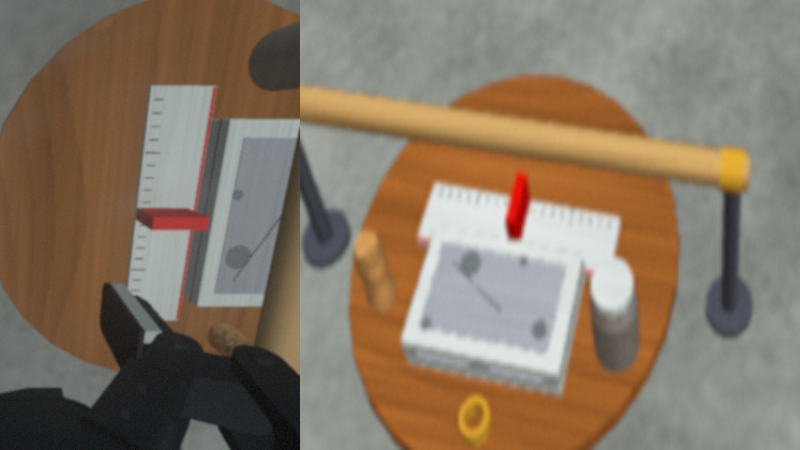

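The straightedge lies against the box, and the jar, cork and nut are in place. That shot was taken while the arm was still settling, so I'll recheck the gap at rest.

arm_command([
  [0,0,0],
  [0,0,0],
  [0,0,0],
  [0,0,0],
], grip=[0,0,0,0], roll=[0,0,0,0])

```text
time_s: 19.73
eef_pos: [487.4, -58.0, 169.9]
orientation: [-3.141, 0.001, 1.26]
force: [0.3, 0.6, -0.7]
gripper_width: 1.002
grip_force: 0.0
```

```bash
python3 w.py pics/w8.png; python3 e.py 2>&1 | grep -v -i err|head -3
python3 -c "
import cv2
a=cv2.imread('pics/w8.png')[60:320,400:540];cv2.imwrite('pics/c8.png',cv2.resize(a,None,fx=2.3,fy=2.3))"
python3 - <<'E'
from h import *
# height profile across the seam, per Y
P=cloud("wrist",np.load("wd.npy")); a=np.radians(-18.15); M=np.array([[np.cos(a),-np.sin(a)],[np.sin(a),np.cos(a)]])
L=(P[...,:2]-[639.1,-106.7])@M
for y in(-65,-40,-20,20,40,65):
    k=(abs(L[...,1]-y)<5); z=P[...,2]
    pl=L[k&(abs(z-35)<1.5)&(L[...,0]>-45)&(L[...,0]<20)][:,0]; fc=L[k&(z>40)&(z<54)&(L[...,0]>0)&(L[...,0]<25)][:,0]
    fl=(k&(z<32.5)&(L[...,0]>0)&(L[...,0]<20)).sum()
    print(y,"plate edge %.1f face %.1f floor px %d"%(np.percentile(pl,99),np.median(fc),fl))
E
```

```text
19.725 [487.38427346 -57.96409217 169.85067707] [-3.14085249e+00  5.25139683e-04  1.25969540e+00] 1.0017796133118677 [ 0.34890509  0.55060939 -0.73086921]
red [487  79  10  49  77] [677.35613901 -33.29297614  36.22868645]
red [431 196  58  21 903] [ 626.60769688 -101.0884594    66.44255098]
redline 453 X at Y=0: 14.6 yaw rel deg -0.37 Y -98.4..96.9
plate Y range [-90.36164919  96.56424376] X [-33.72787235  10.27878038]
box face 1972 X at Y=0: 14.5 yaw rel deg -0.41 Y -73.5..73.6
-65 plate edge 14.5 face 14.5 floor px 0
-40 plate edge 14.7 face 14.5 floor px 0
-20 plate edge 14.7 face 14.5 floor px 0
20 plate edge 15.0 face 14.6 floor px 0
40 plate edge 14.5 face 14.5 floor px 0
65 plate edge 14.4 face 14.6 floor px 0
```

View pics/c8.png

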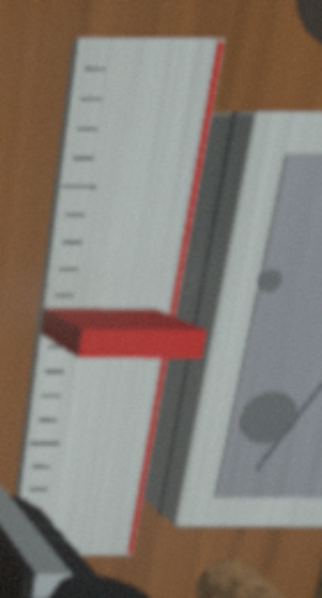

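The red line lies flush along the box's whole side, with under 0.5 mm difference at all six stations and no floor showing. It's centred within about 1 mm. Handing in.

```bash
python3 -c "
from station import robot
print(robot.finish_job())"
```

```text
the job is handed in; nothing more can be done
None
```

The straightedge lies flush and centred against the box's robot-facing side and was pressed at about 6 N for over a second before release. I gripped it upright and pushed it in under the pole with one finger, because the interface gives no way to tilt the tool. It was handed in at about 20 s, and no verdict came back.

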